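Find the stamped cup crate and push it to the dispatch strip

ROBOT

A 6-joint arm with a two-finger parallel gripper is mounted at the origin on the work surface. World frame = base frame: x ahead of the robot, y to its left, z up, the work surface at z = 0. Lengths are in mm, angles in rad, forces in N, time in s.
With the tool pointing down it reaches from about 275 to 1000 mm from the base axis. Payload 8.4 kg.
Tool frame: the origin (TCP) lies midway between the tips of the shut fingers; the grasp point (between the pads) lies 19 mm behind it; z points along the fingers, y is the direction in which the jaws open and shut (so a half turn about z gives the same grasp; the last joint's range is limited). The gripper opens to 85 mm and grips with 20 to 120 N. Pads are 22 mm wide; open, the fingers measure 114 mm over their backs; the gripper's body (76 mm by 85 mm) begins 54 mm behind the grasp point. The pads swing forward as they close: fully open they stand 13 mm farther back than shut.
Start: joints at [-0.002, 0.353, 1.633, -0, 1.155, -0.002], TCP at [625.002, -0, 231.281] pointing down, gripper open.
Joint ranges: [-2.63, 2.63], [-0.92, 2.1], [0.06, 2.66], [-1.3, 4.44], [0, 2.69], [-3.02, 3.02]. Speed limits (rad/s): [2.22, 2.22, 2.79, 3.14, 3.14, 3.14].

INTERFACE

Orientations are given as [roll, pitch, yaw] about the fixed x, y, z axes, in that order (R = Rz(yaw) Ry(pitch) Rx(roll)).
In Python, from rig import * gives the robot as it stands.
- The arm moves only by the tool play_rows, never from a script. Its argument "moves" is a list of rows, each a list of 3 entries, a list of its own where there are three numbers: the shift along the tool's x, y, z in m, then the turn, a rotation vector about the tool's x, y, z in rad, then the opening in per cent of the stroke, from 0 (shut) to 100 (fully open). In form: [[[x, y, z], [rx, ry, rz], fingers], ...]. A call has 1 to 20 rows; each row shifts and turns the commanded pose from where the row before left it, along the tool's axes as they then stand; what a row does not reach is not made up. A row lasts 1/10 s, in which the tool goes at most 50 mm and 8.59 degrees, less where a joint would pass 70% of its speed; a pose out of reach is approached as far as the arm can. A call is refused whole if a number of a shift passes 0.05 or a number of a turn 0.15, either way. A call with a gripper value outside its range is refused whole. The fingers move at their own pace and stop on an object; "squeeze" is the grip in N (left out, the last holds). Time passes only in rows, so rows that do not move let the fingers close. It gives the time, the measured TCP pose, the force and the opening at its end, in the units of the state.
- sense(): the state, without advancing time (a new reading comes with each control period).
- grab_frame(name): name is "scene" or "side" or "wrist"; returns a dict with "pixels" (480x640x3 uint8, red, green, blue), "intrinsics" (3x3 intrinsics, pixels), "R" (3x3) and "t" (3): a world point X has camera coordinates R X + t. Camera axes: x right, y down, z forward; pixel columns grow to the right and rows downward; lengths in mm; the calibration is good to about 2 mm. A picture is of the moment at which its call begins. There is no depth.
- sign_off(): hands the job in, once; it reports no verdict.
The state is a dict: "clock": time; "qpos": joint angles; "qvel": joint speeds; "joint_efforts": joint torques, N m; "eef_pos": TCP position; "tcp_rot": TCP orientation; "contact_force": force on the tool from outside, world axes, zero at the start; "wrist_torque": the same for the moment, N m; "opening": opening from 0.0 (shut) to 1.0 (fully open).
Only numpy, scipy, OpenCV 4.12 (cv2) and the standard library are available. Lean on these libraries where they do the work, as an engineer would, in place of code of your own. Each camera call takes 0.05 s, during which the arm holds its last target. There are 200 camera calls.

TASK

Two matching wooden crates stand behind a thin stop batten on the school kitchen worktop, and one of them has a ring-and-dot stamp under its floor. Using the fingers only to push, never gripping or lifting a crate, tip each crate steeply (about 60 degrees) up onto its near edge towards the robot so that its underside shows, first the left one as the robot sees it and then the right one, holding each there for a moment and letting it gently back down flat in its place. Then push the stamped crate straight away from the robot until its far edge stands on the dark steel dispatch strip, square to it, and leave the other crate and everything else standing where they are.

Things in the scene. Friction and masses are not known exactly. Their poses are not given: they have to be found in the camera images.
- crate_a: stamped crate: open slatted wooden box 160 (x) by 170 (y) by 80 mm high, 0.35-0.6 kg, empty; walls 9 mm thick, inner floor 16 mm up; two 6 mm high runners beneath, along the near and far edges. Stamp under its floor: dark 72 mm dot in a dark 112 mm ring, centred. Stands left or right of the other. Origin: centre of underside; x to its far wall (within 0.15 rad of world x), y left, z up
- crate_b: plain crate: same sizes, mass, axes and origin as the stamped one, bare wood underneath; its centre about 0.3 m to the left or right of the other's. From beyond the table's far side one sees under a crate that is tipped steeply towards the robot
- crate_a_near (a point): middle of the near bottom edge of the stamped crate (80 mm from its origin, robot's side), about which it tips. A fingertip inside, drawn towards the robot against the near wall 20 mm below its rim, shoves the crate to the batten, then tips it (3 to 9 N at first, less as it rises). It comes down by itself with the finger, but may topple past about 75 degrees
- crate_b_near (a point): the same point of the plain crate, which tips in the same way
- crate_a_far (a point): middle of the bottom far edge of the stamped crate (80 mm from its origin along its x): what must come to stand on the strip
- batten: fixed dark wooden strip lying on the worktop, 20 mm (x) by 560 mm (y) by 6 mm high, on the robot's side of both crates; crates start with their near faces 2 to 9 mm beyond it. As a crate tips over it, the near bottom edge slips back by up to about 10 mm. Origin: centre of its underside, y along it
- strip: dispatch strip: flat dark steel strip let in flush with the worktop (1 mm, nothing catches on it), 40 mm wide (x) by 720 mm long (y), running across the worktop beyond the crates; origin at its centre on the worktop, x across it away from the robot, y along it
- tumbler: bystander: drinking glass 60 mm across, 100 mm high, standing between the two crates; origin at the centre of its foot
- mug: bystander: white mug 80 mm across, 90 mm high, on the left; origin at the centre of its foot
- soap_bottle: bystander: white dish-soap bottle 68 mm across, 210 mm high, on the left; origin at the centre of its foot
- juice_bottle: bystander: amber bottle 64 mm across, 170 mm high, on the right; origin at the centre of its foot
- bowl: bystander: bowl 130 mm across, 50 mm high, on the right; origin at the centre of its foot
- jar: bystander: glass jar with a steel lid, 60 mm across, 80 mm high, on the robot's side of the batten, level with the gap between the crates; origin at the centre of its foot
There are look-alikes about, which are no part of the job. Leave any yellow look-alike of the crate_a alone.

How it is judged:
By the outcome, as a careful person would: the job done as asked, in the order asked, and still so for the second after the job is handed in, with the robot touching nothing.
It also fails if it takes over 72 s, if anything falls off the work surface, if the arm or the gripper's body presses on something with over 40 N, if the wrist force passes 120 N, or if a joint passes its speed limit or range.

## Working session

There is one attempt and no reset: what is moved stays moved. The work goes in short steps, Python scripts to look and compute and a tool call to move; the robot and the scene stay as the last step left them, time stands still between calls to the robot, and variables do not carry over. Pictures are saved under pics/ and viewed, about 8 in all and at most 12, crops included, and the job is handed in when it is done.

Besides the shell and the picture viewer there is one more tool, called after "Call:" as name(argument=value, ...) on one line, values as JSON. play_rows: Moves the arm, as the interface text tells. Its arguments: {"type":"object","properties":{"moves":{"type":"array"},"squeeze":{"type":"number"}},"required":["moves"]}

```bash
mkdir -p pics
cat > h.py <<'E'
from rig import *
import numpy as np, cv2
def shot(n,f):
    d=grab_frame(n); cv2.imwrite(f'pics/{f}.png',d['pixels'][:,:,::-1]); np.savez(f'pics/{f}.npz',**d); return d
def ray(d,u,v,z):
    K,R,t=[np.array(d[k],float) for k in('intrinsics','R','t')]
    c=-R.T@t; r=R.T@np.linalg.solve(K,[u,v,1.]); return c+r*(z-c[2])/r[2]
def proj(d,X):
    K,R,t=[np.array(d[k],float) for k in('intrinsics','R','t')]
    p=K@(R@np.array(X,float)+t); return p[:2]/p[2]
E
python3 - <<'E'
from h import *
for n in('scene','side'):
    d=shot(n,n+'0'); R=np.array(d['R']);print(n,np.round(-R.T@d['t']),np.round(R[2],2),np.array(d['intrinsics']).round(0).tolist())
a=cv2.imread('pics/scene0.png');b=cv2.imread('pics/side0.png')
s=sense();print(s['eef_pos'],s['tcp_rot'],s['contact_force'],s['clock'])
E
```

```text
scene [1033.  435. 1091.] [-0.43 -0.34 -0.84] [[436.0, 0.0, 330.0], [0.0, 436.0, 235.0], [0.0, 0.0, 1.0]]
side [  293. -1081.   996.] [ 0.13  0.75 -0.64] [[531.0, 0.0, 313.0], [0.0, 531.0, 241.0], [0.0, 0.0, 1.0]]
[6.24551603e+02 1.54429390e-02 2.30607767e+02] [-3.14029637e+00 -1.87238355e-05  1.57078753e+00] [ 0.69049848  0.06393931 -0.25277309] 0.1
```

View pics/scene0.png

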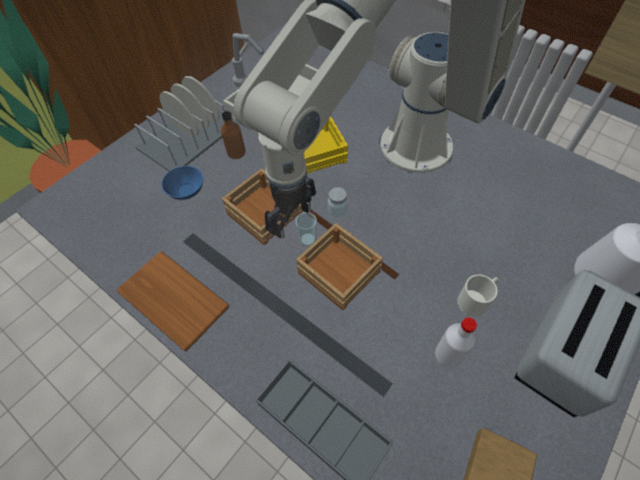

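View pics/side0.png

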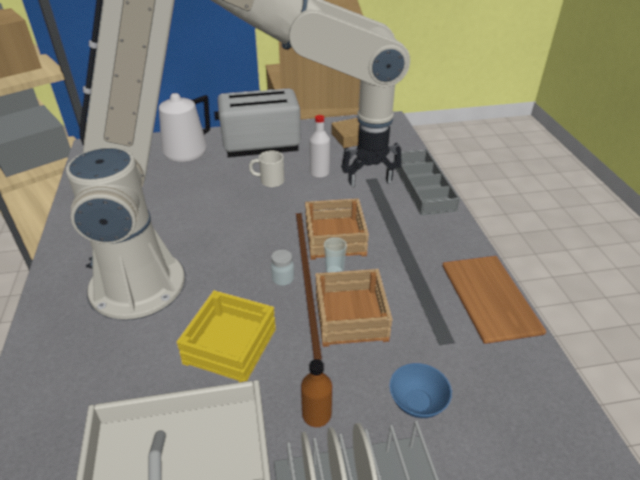

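Scene view (looks back towards the robot): the left crate is at about (340,265) and the right crate at about (258,205). The tumbler is at (307,230), the jar at (338,200), and the strip runs from (190,240) to (388,388). The yellow crate at (325,145) is the look-alike and I'll leave it alone. Side view: the left crate is at about (337,228) and the right crate at about (353,305). Next is one enlarged composite to read the corners.

Run:
```python
from h import *
a=cv2.imread('pics/scene0.png');b=cv2.imread('pics/side0.png')
c=np.zeros((600,800,3),np.uint8)
s=cv2.resize(b[190:350,295:400],None,fx=3.6,fy=3.6,interpolation=2); c[:576,:378]=s
s=cv2.resize(a[165:315,215:400],None,fx=2.25,fy=2.25,interpolation=2);c[:s.shape[0],384:384+s.shape[1]]=s
cv2.imwrite('pics/c1.png',c)
for n,im,lo,hi in(('scene',a,(185,225),(400,400)),('side',b,(360,170),(460,350))):
    d=np.load(f'pics/{n}0.npz'); r=im[lo[1]:hi[1],lo[0]:hi[0]].astype(int)
    m=((r.max(2)<85)&(r.max(2)-r.min(2)<20)).astype(np.uint8)
    m=cv2.morphologyEx(m,cv2.MORPH_OPEN,np.ones((3,3)))
    k,l,st,_=cv2.connectedComponentsWithStats(m)
    for i in np.argsort(-st[1:,4])[:3]+1:
        ys,xs=np.nonzero(l==i); P=np.array([ray(d,x+lo[0],y+lo[1],0)[:2] for x,y in zip(xs,ys)],np.float32)
        print(n,st[i],cv2.minAreaRect(P))
    hs=cv2.cvtColor(im,cv2.COLOR_BGR2HSV)
```

```text
scene [   0   10  206  161 3596] ((740.638916015625, 17.291961669921875), (718.6361083984375, 39.37559509277344), 89.68553161621094)
scene [ 73 137  52  38 322] ((881.1851806640625, 152.34628295898438), (61.61170959472656, 130.96792602539062), 59.980316162109375)
scene [ 81   0  19  13 188] ((562.9856567382812, -149.9347686767578), (43.496395111083984, 57.302337646484375), 37.528724670410156)
side [   8   10   84  163 1927] ((739.0039672851562, 16.364105224609375), (708.1153564453125, 34.033756256103516), 89.62769317626953)
side [ 37   0  25  41 297] ((853.0842895507812, 294.3243713378906), (236.5132598876953, 25.242435455322266), 89.92469024658203)
side [88 19  8  9 53] ((977.2658081054688, 245.88221740722656), (47.4558219909668, 22.274045944213867), 68.46986389160156)
```

View pics/c1.png

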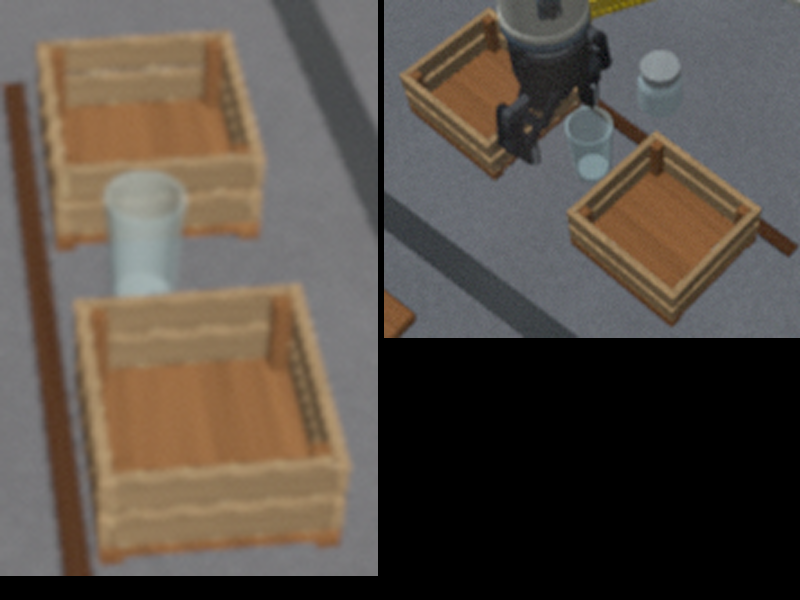

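Run:
```python
from h import *
S=np.load('pics/side0.npz');C=np.load('pics/scene0.npz')
s=lambda u,v,z:ray(S,295+u/3.6,190+v/3.6,z)[:2]
c=lambda u,v,z:ray(C,215+(u-384)/2.25,165+v/2.25,z)[:2]
def rep(n,P):
    P=np.array(P);NL,FL,FR,NR=P
    print(n,'ctr',P.mean(0).round(1),'len x',np.round([np.linalg.norm(FL-NL),np.linalg.norm(FR-NR)]),'y',np.round([np.linalg.norm(FL-FR),np.linalg.norm(NL-NR)]),
     'yaw',[round(float(np.arctan2(v[1],v[0])),3) for v in(FL-NL,FR-NR)],[round(float(np.arctan2(-v[0],v[1])),3) for v in(FL-FR,NL-NR)]);print(P.round().tolist())
rep('L side',[s(40,47,80),s(232,35,80),s(262,160,80),s(48,172,80)])
rep('L scene',[c(758,212,80),c(672,300,80),c(572,215,80),c(657,138,80)])
rep('R side',[s(78,303,80),s(302,290,80),s(346,465,80),s(92,480,80)])
print('Rsc FR,NR,FL',c(404,78,80),c(490,12,80),c(493,155,80))
print('batten',s(15,87,6),s(78,570,6),'sc',c(790,248,6))
print('tumbler',s(145,190,100),s(145,287,0),c(593,167,0),c(589,127,100))
print('jar lid',c(660,66,80))
for n,u,v,z in(('mug',478,285,90),('soap',455,345,100)):print(n,ray(C,u,v,z))
for n,u,v in(('juice',317,367),('bowl',420,382)):print(n,ray(S,u,v,170 if n=='juice' else 50))
```

```text
L side ctr [555.2  82.9] len x [158. 162.] y [162. 160.] yaw [-0.078, -0.095] [-0.101, -0.127]
[[486.0, 169.0], [643.0, 157.0], [627.0, -5.0], [465.0, 11.0]]
L scene ctr [562.1  93.1] len x [154. 150.] y [161. 160.] yaw [-0.081, -0.086] [-0.098, -0.072]
[[492.0, 179.0], [646.0, 167.0], [630.0, 7.0], [481.0, 20.0]]
R side ctr [ 531.3 -221.6] len x [157. 161.] y [162. 161.] yaw [-0.098, -0.103] [-0.097, -0.125]
[[462.0, -134.0], [618.0, -149.0], [603.0, -310.0], [442.0, -294.0]]
Rsc FR,NR,FL [ 606.17660171 -299.59048338] [ 453.72043202 -288.02378707] [ 624.24497758 -125.72982954]
batten [470.52177755 216.40820024] [ 431.01932782 -303.99720957] sc [471.09763958 221.27946921]
tumbler [527.45464291 -46.20096384] [530.2257412  -42.73747392] [525.24454613 -52.20233608] [529.50604494 -48.71150575]
jar lid [387.1250135  -46.73577356]
mug [410.09551262 419.63299048  90.        ]
soap [589.22060244 449.79304093 100.        ]
juice [ 400.84287603 -476.19112298  170.        ]
bowl [ 622.80316076 -464.66079943   50.        ]
```

Measured so far:

| Item | Position (mm) | Yaw (rad) |
|---|---|---|
| Left crate centre | (558, 88) | -0.09 |
| Right crate centre | (534, -217) | -0.10 |
| Batten far face at left crate | x ≈ 471 | -0.076 |
| Batten far face at right crate | x ≈ 448 | -0.076 |
| Strip centre | x = 740 | about 0.005 |

The two views differ by about 7–10 mm, and the crate size and batten gap come out plausible. I'm moving in over the left crate with the fingers shut.

Call:
play_rows(moves=[[[0.045,-0.045,0],[0,0,0.09],0],[[0.045,-0.05,0],[0,0,0],0],[[0,0,0],[0,0,0],0],[[0,0,0.04],[0,0,0],0],[[0,0,0.04],[0,0,0],0],[[0,0,0.02],[0,0,0],0],[[0,0,0],[0,0,0],0],[[0,0,0],[0,0,0],0]])

```text
clock: 0.9
eef_pos: [555.9, 71.9, 131.5]
tcp_rot: [-3.141, 0.0, 1.481]
contact_force: [-0.3, -0.2, 0.1]
opening: -0.002
```

Run:
```python
from h import *
d=shot('side','s1');e=shot('scene','e1');s=sense();print(s['eef_pos'].round(1),s['tcp_rot'].round(3),s['contact_force'].round(1),s['opening'])
c=np.zeros((600,800,3),np.uint8)
for i,(f,x0,y0) in enumerate((('s1',295,150),('e1',260,170))):
    im=cv2.imread(f'pics/{f}.png'); c[:540,400*i:400*i+400]=cv2.resize(im[y0:y0+180,x0:x0+133],(400,540),interpolation=2)
cv2.imwrite('pics/c2.png',c)
```

```text
[556.8  72.  132.7] [ 3.139 -0.     1.481] [ 0.8 -0.5  0.2] 0.0002159981662791994
```

View pics/c2.png

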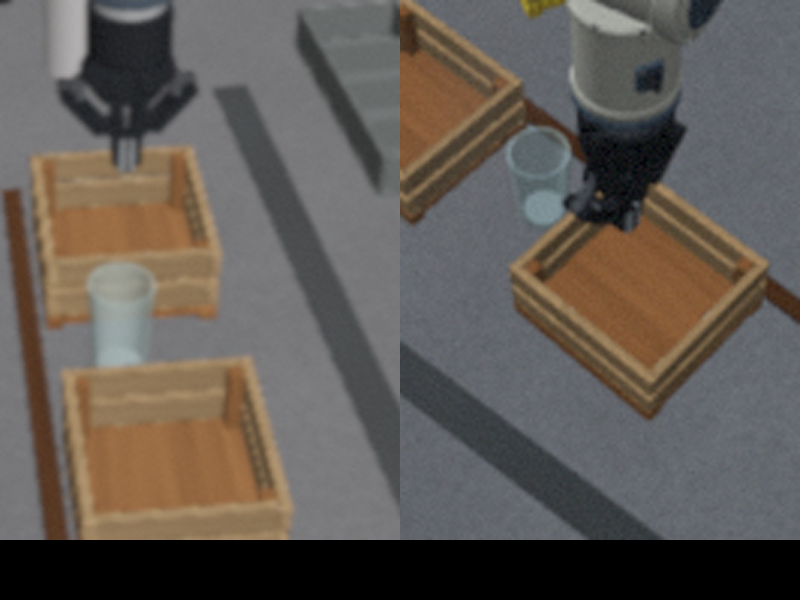

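The crop shows the finger tips at (127,165) over the left crate, right of its middle. The knuckles are wide along the jaw axis, so I'm turning the tool 90° to put the jaws along y. That keeps clearance from the far wall when the crate is tipped.

Call:
play_rows(moves=[[[0,0,0],[0,0,0.15],0],[[0,0,0],[0,0,0.15],0],[[0,0,0],[0,0,0.15],0],[[0,0,0],[0,0,0.15],0],[[0,0,0],[0,0,0.15],0],[[0,0,0],[0,0,0.15],0],[[0,0,0],[0,0,0.15],0],[[0,0,0],[0,0,0.15],0],[[0,0,0],[0,0,0.15],0],[[0,0,0],[0,0,0.15],0],[[0,0,0],[0,0,0.07],0],[[-0.02,-0.018,0],[0,0,0],0],[[-0.015,0,0],[0,0,0],0],[[0,0,0.03],[0,0,0],0],[[0,0,0.03],[0,0,0],0],[[0,0,0.012],[0,0,0],0],[[0,0,0],[0,0,0],0],[[0,0,0],[0,0,0],0]])

```text
clock: 2.8
eef_pos: [523.3, 93.1, 60.4]
tcp_rot: [-3.141, -0.001, -0.089]
contact_force: [0.1, -0.5, 0.5]
opening: 0.004
```

Call:
play_rows(moves=[[[-0.008,0,0],[0,0,0],0],[[-0.006,0,0],[0,0,0],0],[[-0.004,0,0],[0,0,0],0],[[-0.004,0,0],[0,0,0],0],[[0,0,0],[0,0,0],0],[[0,0,0],[0,0,0],0]])

```text
clock: 3.4
eef_pos: [500.5, 95.1, 59.4]
tcp_rot: [-3.142, -0.0, -0.089]
contact_force: [0.7, -0.3, 0.2]
opening: -0.002
```

Call:
play_rows(moves=[[[-0.003,0,0],[0,0,0],0],[[-0.003,0,0],[0,0,0],0],[[0,0,0],[0,0,0],0]])

```text
clock: 3.7
eef_pos: [494.6, 95.6, 59.4]
tcp_rot: [-3.141, -0.001, -0.089]
contact_force: [1.4, 0.9, -0.4]
opening: -0.005
```

Call:
play_rows(moves=[[[-0.002,0,0],[0,0,0],0],[[-0.002,0,0],[0,0,0],0],[[0,0,0],[0,0,0],0]])

```text
clock: 4.0
eef_pos: [491.2, 96.0, 59.5]
tcp_rot: [-3.141, -0.002, -0.089]
contact_force: [4.5, -0.6, -1.7]
opening: 0.0
```

Call:
play_rows(moves=[[[-0.002,0,0],[0,0,0],0],[[-0.002,0,0],[0,0,0],0],[[0,0,0],[0,0,0],0]])

```text
clock: 4.3
eef_pos: [488.1, 96.3, 59.8]
tcp_rot: [-3.141, -0.003, -0.089]
contact_force: [6.7, -2.7, -1.2]
opening: -0.001
```

Contact came at TCP x ≈ 494 and the batten reaction at about 490, both as predicted. Now I tip the crate while leaning the tool a third as far.

Call:
play_rows(moves=[[[-0.0022,0,-0.0004],[0,0.0175,0],0],[[-0.0022,0,-0.0004],[0,0.0175,0],0],[[-0.0022,0,-0.0004],[0,0.0175,0],0],[[-0.0022,0,-0.0004],[0,0.0175,0],0],[[-0.0022,0,-0.0004],[0,0.0175,0],0],[[-0.0023,0,0.0002],[0,0.0145,0],0],[[-0.0023,0,0.0002],[0,0.0145,0],0],[[-0.0023,0,0.0002],[0,0.0145,0],0],[[-0.0023,0,0.0002],[0,0.0145,0],0],[[-0.0023,0,0.0002],[0,0.0145,0],0],[[-0.0023,0,0.0002],[0,0.0145,0],0],[[0,0,0],[0,0,0],0]])

```text
clock: 5.5
eef_pos: [462.5, 98.6, 58.4]
tcp_rot: [-3.141, -0.176, -0.089]
contact_force: [6.2, -2.1, 1.8]
opening: -0.001
```

```bash
cat >> h.py <<'E'
def duo(name,boxes):
    c=np.zeros((400,800,3),np.uint8)
    for i,(n,x0,y0) in enumerate(boxes):
        shot(n,f'{name}_{n}'); im=cv2.imread(f'pics/{name}_{n}.png'); c[:,400*i:400*i+400]=cv2.resize(im[y0:y0+160,x0:x0+160],(400,400),interpolation=2)
    cv2.imwrite(f'pics/{name}.png',c); s=sense();print(s['clock'],s['eef_pos'].round(1),s['tcp_rot'].round(3),s['contact_force'].round(1))
E
python3 -c "
from h import *
duo('t1',(('side',265,140),('scene',270,170)))"
```

```text
5.6 [463.1  98.7  58.6] [-3.141 -0.176 -0.089] [ 5.4 -2.1  3.4]
```

View pics/t1.png

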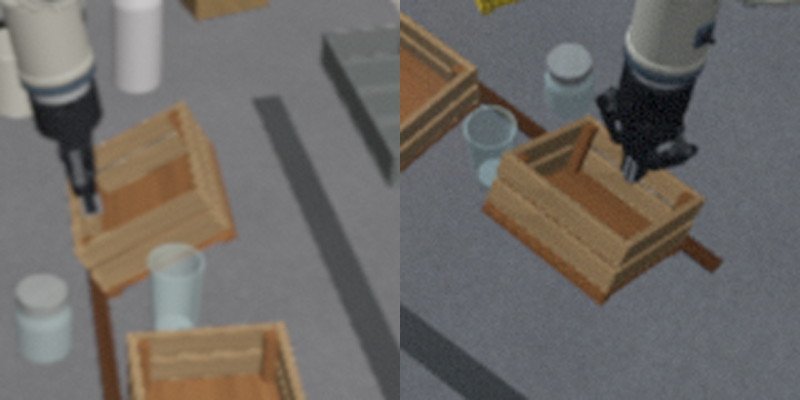

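The crate is tipped about 28°, pivoting on the batten as planned, with the fingertip inside the near wall at (95,205). Continuing.

Call:
play_rows(moves=[[[-0.0021,0,0.0007],[0,0.0145,0],0],[[-0.0021,0,0.0007],[0,0.0145,0],0],[[-0.0021,0,0.0007],[0,0.0145,0],0],[[-0.0021,0,0.0007],[0,0.0145,0],0],[[-0.0021,0,0.0007],[0,0.0145,0],0],[[-0.0021,0,0.0007],[0,0.0145,0],0],[[-0.002,0,0.0015],[0,0.0175,0],0],[[-0.002,0,0.0015],[0,0.0175,0],0],[[-0.002,0,0.0015],[0,0.0175,0],0],[[-0.002,0,0.0015],[0,0.0175,0],0],[[-0.002,0,0.0015],[0,0.0175,0],0],[[0,0,0],[0,0,0],0],[[0,0,0],[0,0,0],0],[[0,0,0],[0,0,0],0]])

```text
clock: 7.0
eef_pos: [443.5, 99.9, 41.3]
tcp_rot: [3.141, -0.349, -0.09]
contact_force: [0.4, -1.7, 5.1]
opening: 0.0
```

```bash
python3 -c "
from h import *
duo('t2',(('side',255,140),('scene',270,170)))"
```

```text
7.1 [443.5  99.9  41.3] [ 3.141 -0.349 -0.09 ] [ 1.4 -2.1  4.6]
```

View pics/t2.png

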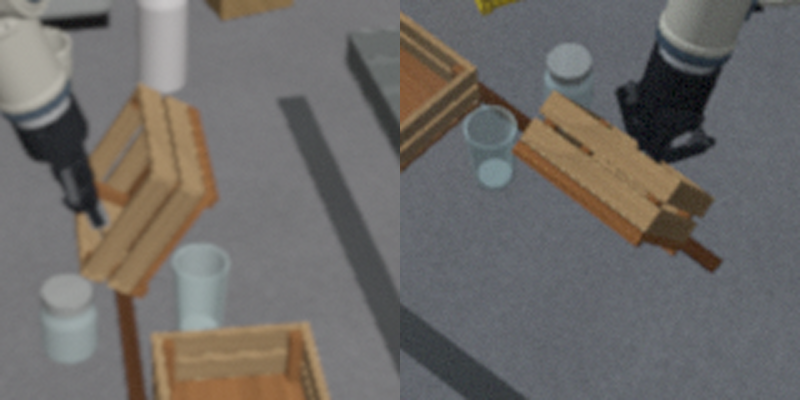

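Run:
```python
from h import *
d=np.load('pics/t2_side.npz');K,R,t=[np.array(d[k],float) for k in('intrinsics','R','t')];c=-R.T@t
n=np.array([.09,.996,0])
for off in(50,56,62):
    P=[]
    for u,v in((140,293),(213,200),(82,278),(140,92)):
        r=R.T@np.linalg.solve(K,[255+u/2.5,140+v/2.5,1]);P.append(c+r*(off-n@c)/(n@r))
    e=P[1]-P[0];w=P[2]-P[0];print(off,P[0].round(),P[1].round(),P[2].round(),np.linalg.norm(e).round(),np.degrees(np.arctan2(e[2],e[0])).round(1),np.linalg.norm(w).round(),np.degrees(np.arctan2(-w[0],w[2])).round(1))
a=cv2.imread('pics/t2_scene.png')[200:280,310:390]
cv2.imwrite('pics/z.png',cv2.resize(a,None,fx=7,fy=7,interpolation=2))
```

```text
50 [472.   8.  11.] [550.   1. 137.] [408.  13.  39.] 148.0 58.0 69.0 66.7
56 [472.  14.   6.] [551.   6. 132.] [409.  19.  33.] 149.0 58.0 70.0 66.7
62 [473.  19.   1.] [553.  12. 127.] [409.  25.  28.] 149.0 58.0 70.0 66.7
```

View pics/z.png

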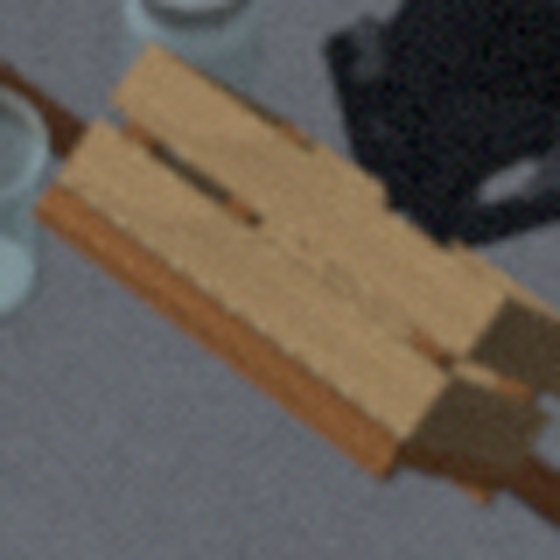

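Tilt measures 58–62°. The scene camera's line of sight needs about 62° or more to see under the crate, so I'm going a few degrees further, well short of 75°.

Call:
play_rows(moves=[[[-0.0005,0,0.001],[0,0,0],0],[[-0.0005,0,0.001],[0,0,0],0],[[-0.0005,0,0.001],[0,0,0],0],[[-0.0005,0,0.001],[0,0,0],0],[[-0.0005,0,0.001],[0,0,0],0],[[0,0,0],[0,0,0],0],[[0,0,0],[0,0,0],0]])

```text
clock: 7.8
eef_pos: [442.6, 100.1, 35.6]
tcp_rot: [3.141, -0.349, -0.089]
contact_force: [-1.1, 0.0, 3.7]
opening: 0.0
```

Run:
```python
from h import *
duo('t3',(('side',255,140),('scene',270,170)))
a=cv2.imread('pics/t3_scene.png')[200:280,300:390]
b=cv2.imread('pics/t3_side.png')[165:265,275:355]
c=np.zeros((500,800,3),np.uint8);x=cv2.resize(a,None,fx=5.5,fy=5.5,interpolation=2);c[:x.shape[0],:x.shape[1]]=x[:,:500]
x=cv2.resize(b,None,fx=3.7,fy=3.7,interpolation=2);c[:x.shape[0],500:500+x.shape[1]]=x[:500,:300];cv2.imwrite('pics/z3.png',c)
```

```text
7.9 [442.6 100.1  35.6] [ 3.142 -0.349 -0.089] [ 0.7 -0.1  4.2]
```

View pics/z3.png

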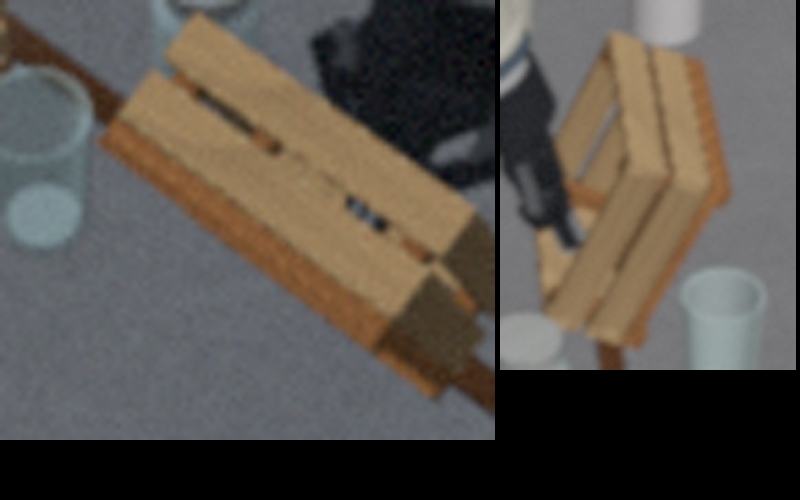

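```bash
cat >> h.py <<'E'
def tilt(d,pts,off=56,yaw=-.09):
    K,R,t=[np.array(d[k],float) for k in('intrinsics','R','t')];c=-R.T@t;n=np.array([-np.sin(yaw),np.cos(yaw),0])
    P=[]
    for u,v in pts:
        r=R.T@np.linalg.solve(K,[u,v,1]);P.append(c+r*(off-n@c)/(n@r))
    e=P[1]-P[0];print('tilt',np.degrees(np.arctan2(e[2],e[0])).round(1),np.linalg.norm(e).round(),P[0].round(),P[1].round())
E
python3 - <<'E'
from h import *
tilt(np.load('pics/t3_side.npz'),[(275+140/3.7,165+343/3.7),(275+228/3.7,165+195/3.7)])
d=np.load('pics/t3_scene.npz');im=d['pixels'].astype(int)
# profile across the runner, along the perpendicular at three places along edge (crop px/5.5)
for u,v in((150,180),(200,215),(250,250),(300,287),(350,325)):
    x0,y0=300+u/5.5,200+v/5.5
    print([tuple(int(k) for k in im[int(round(y0+s*.82)),int(round(x0-s*.57))]) for s in range(-5,5)])
E
```

```text
tilt 65.0 151.0 [478.  13.   4.] [541.   7. 140.]
[(128, 87, 51), (128, 87, 51), (137, 93, 59), (123, 83, 48), (117, 76, 42), (111, 88, 81), (104, 103, 107), (99, 104, 109), (99, 104, 112), (100, 103, 109)]
[(131, 92, 56), (136, 94, 58), (138, 97, 58), (138, 97, 58), (124, 84, 49), (121, 81, 48), (115, 87, 68), (100, 98, 104), (101, 104, 111), (101, 106, 110)]
[(115, 86, 58), (124, 85, 52), (138, 92, 58), (137, 90, 51), (126, 85, 51), (119, 80, 45), (124, 83, 56), (108, 96, 93), (95, 98, 103), (97, 101, 108)]
[(124, 91, 60), (126, 85, 52), (131, 88, 56), (131, 89, 53), (136, 94, 58), (127, 86, 51), (120, 85, 55), (106, 101, 101), (100, 100, 108), (99, 103, 107)]
[(134, 94, 59), (133, 90, 55), (127, 87, 55), (127, 87, 55), (124, 86, 55), (122, 83, 49), (115, 88, 61), (96, 97, 101), (100, 104, 112), (96, 99, 107)]
```

Tilt now measures 65° and there's no dark stamp visible yet, because the 6 mm far runner hides it at this grazing angle. Another 4–5°, slowly.

Call:
play_rows(moves=[[[-0.0002,0,0.0007],[0,0,0],0],[[-0.0002,0,0.0007],[0,0,0],0],[[-0.0002,0,0.0007],[0,0,0],0],[[-0.0002,0,0.0007],[0,0,0],0],[[-0.0002,0,0.0007],[0,0,0],0],[[0,0,0.0007],[0,0,0],0],[[0,0,0],[0,0,0],0],[[0,0,0],[0,0,0],0]])

```text
clock: 8.7
eef_pos: [443.1, 100.1, 31.3]
tcp_rot: [-3.142, -0.349, -0.089]
contact_force: [-0.7, -0.0, 4.4]
opening: -0.001
```

Run:
```python
from h import *
duo('t4',(('side',255,140),('scene',270,170)))
im=cv2.imread('pics/t4_scene.png').astype(int)[:,:,::-1]
for u,v in((150,180),(200,215),(250,250),(300,287),(350,325)):
    x0,y0=300+u/5.5,200+v/5.5
    print([tuple(int(k) for k in im[int(round(y0+s*.82)),int(round(x0-s*.57))]) for s in range(-5,5)])
```

```text
8.8 [443.1 100.1  31.3] [ 3.142 -0.349 -0.089] [0.  0.2 5.2]
[(99, 65, 38), (99, 65, 38), (69, 59, 58), (95, 97, 103), (103, 105, 111), (99, 103, 107), (101, 101, 109), (101, 104, 112), (101, 106, 109), (99, 102, 109)]
[(113, 73, 43), (91, 60, 32), (51, 31, 20), (51, 31, 20), (72, 53, 37), (113, 73, 44), (101, 74, 48), (96, 94, 97), (97, 102, 106), (99, 102, 112)]
[(123, 87, 53), (112, 75, 50), (69, 48, 35), (52, 36, 19), (81, 54, 36), (100, 67, 41), (110, 69, 42), (91, 81, 78), (93, 93, 99), (99, 101, 109)]
[(118, 79, 46), (108, 75, 45), (60, 44, 33), (49, 36, 19), (60, 44, 28), (94, 63, 38), (117, 76, 45), (92, 83, 81), (94, 98, 101), (101, 103, 110)]
[(125, 84, 50), (104, 71, 45), (57, 35, 23), (57, 35, 23), (71, 48, 32), (101, 68, 38), (112, 74, 46), (90, 85, 84), (91, 94, 101), (98, 103, 107)]
```

Run:
```python
from h import *
a=cv2.imread('pics/t4_scene.png')[200:280,300:390]
b=cv2.imread('pics/t4_side.png')[165:265,275:355]
c=np.zeros((500,800,3),np.uint8);x=cv2.resize(a,None,fx=5.5,fy=5.5,interpolation=2);c[:x.shape[0],:x.shape[1]]=x[:,:500]
x=cv2.resize(b,None,fx=3.7,fy=3.7,interpolation=2);c[:x.shape[0],500:500+x.shape[1]]=x[:500,:300];cv2.imwrite('pics/z4.png',c)
```

```text
(no output)
```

View pics/z4.png

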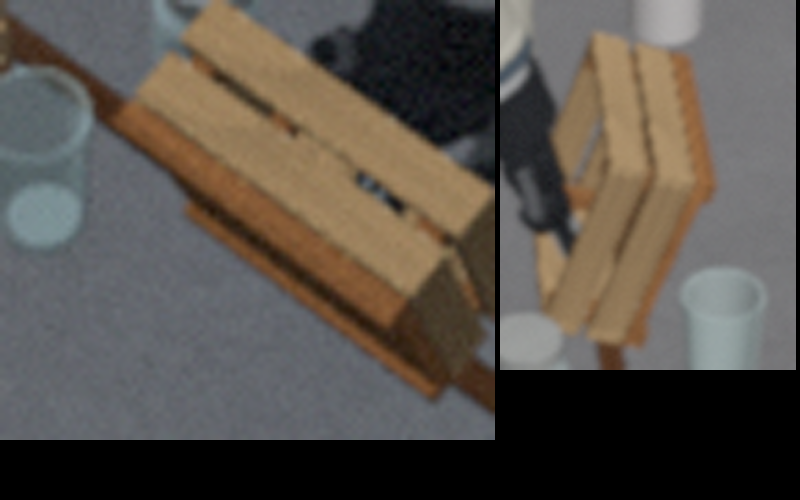

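Tilt is about 70°. A dark band now shows between the runners, from (180,190) to (400,340) in the crop, and it may be shadow or stamp. I'll sample it along its length.

```bash
cat >> h.py <<'E'
def band(f,A,B,n=14,h=6):
    im=cv2.imread(f'pics/{f}.png').astype(np.float32)[:,:,::-1];A=np.array(A,float);B=np.array(B,float);e=(B-A)/np.linalg.norm(B-A);p=np.array([-e[1],e[0]])
    for k in np.linspace(0,1,n):
        q=[A+(B-A)*k+p*s for s in np.arange(-h,h+.1,1)]
        m=np.array([[x,y] for x,y in q],np.float32)
        v=cv2.remap(im,m[None,:,0],m[None,:,1],cv2.INTER_LINEAR)[0]
        print(round(k,2),[int(x) for x in v.sum(1)], 'min',v[v.sum(1).argmin()].round().astype(int).tolist())
E
python3 - <<'E'
from h import *
band('t4_scene',(300+185/5.5,200+197/5.5),(300+405/5.5,200+350/5.5))
tilt(np.load('pics/t4_side.npz'),[(275+140/3.7,165+343/3.7),(275+213/3.7,165+190/3.7)])
E
```

```text
0.0 [274, 265, 249, 195, 129, 122, 226, 281, 293, 304, 309, 316, 308] min [54, 38, 30]
0.08 [276, 271, 241, 189, 126, 100, 166, 216, 226, 252, 297, 313, 316] min [51, 32, 18]
0.15 [293, 279, 264, 219, 146, 114, 140, 224, 236, 257, 297, 310, 309] min [55, 37, 23]
0.23 [278, 263, 248, 216, 144, 119, 144, 216, 237, 251, 288, 310, 316] min [56, 39, 24]
0.31 [276, 261, 256, 222, 163, 112, 133, 199, 223, 243, 283, 310, 308] min [54, 37, 21]
0.38 [279, 269, 256, 237, 157, 106, 116, 195, 233, 235, 283, 319, 325] min [54, 34, 19]
0.46 [270, 268, 258, 246, 177, 116, 130, 192, 247, 237, 269, 304, 307] min [58, 38, 21]
0.54 [274, 268, 249, 234, 183, 131, 124, 186, 237, 239, 262, 305, 318] min [57, 42, 26]
0.62 [277, 277, 269, 254, 198, 124, 101, 167, 220, 233, 256, 302, 307] min [49, 35, 17]
0.69 [262, 270, 263, 251, 209, 140, 103, 154, 226, 236, 241, 291, 307] min [49, 35, 20]
0.77 [268, 270, 256, 258, 215, 142, 109, 158, 225, 232, 238, 278, 306] min [54, 34, 21]
0.85 [263, 272, 283, 267, 225, 154, 108, 141, 221, 250, 246, 277, 307] min [53, 35, 20]
0.92 [141, 143, 135, 120, 117, 124, 112, 130, 194, 250, 261, 290, 303] min [53, 36, 24]
1.0 [161, 145, 130, 135, 123, 117, 107, 120, 186, 245, 236, 273, 306] min [51, 36, 20]
tilt 69.5 152.0 [478.  13.   4.] [531.   8. 145.]
```

The band has the bare-wood hue and is uniform along its length, with no 72 mm dark dot in the middle third. The left crate therefore looks plain, and tipping the right one will confirm it. I'm lowering it gently on the reversed path.

Call:
play_rows(moves=[[[0.0006,0,-0.0012],[0,0,0],0],[[0.0006,0,-0.0012],[0,0,0],0],[[0.0006,0,-0.0012],[0,0,0],0],[[0.0006,0,-0.0012],[0,0,0],0],[[0.0005,0,-0.0012],[0,0,0],0],[[0.0005,0,-0.0012],[0,0,0],0],[[0.0005,0,-0.0012],[0,0,0],0],[[0.0005,0,-0.001],[0,0,0],0],[[0,0,0],[0,0,0],0],[[0.002,0,-0.0015],[0,-0.0175,0],0],[[0.002,0,-0.0015],[0,-0.0175,0],0],[[0.002,0,-0.0015],[0,-0.0175,0],0],[[0.002,0,-0.0015],[0,-0.0175,0],0],[[0.002,0,-0.0015],[0,-0.0175,0],0],[[0.0021,0,-0.0007],[0,-0.0145,0],0],[[0.0021,0,-0.0007],[0,-0.0145,0],0],[[0.0021,0,-0.0007],[0,-0.0145,0],0],[[0.0021,0,-0.0007],[0,-0.0145,0],0],[[0.0021,0,-0.0007],[0,-0.0145,0],0],[[0.0021,0,-0.0007],[0,-0.0145,0],0]])

```text
clock: 10.8
eef_pos: [463.3, 98.6, 59.1]
tcp_rot: [-3.141, -0.175, -0.089]
contact_force: [4.2, -0.6, 1.9]
opening: 0.004
```

Call:
play_rows(moves=[[[0.0023,0,-0.0002],[0,-0.0145,0],0],[[0.0023,0,-0.0002],[0,-0.0145,0],0],[[0.0023,0,-0.0002],[0,-0.0145,0],0],[[0.0023,0,-0.0002],[0,-0.0145,0],0],[[0.0023,0,-0.0002],[0,-0.0145,0],0],[[0.0023,0,-0.0002],[0,-0.0145,0],0],[[0.0018,0,0.0003],[0,-0.0145,0],0],[[0.0018,0,0.0003],[0,-0.0145,0],0],[[0.0018,0,0.0003],[0,-0.0145,0],0],[[0.0018,0,0.0003],[0,-0.0145,0],0],[[0.0018,0,0.0003],[0,-0.0145,0],0],[[0.0018,0,0.0003],[0,-0.015,0],0],[[0.0018,0,0],[0,0,0],0],[[0.0018,0,0],[0,0,0],0],[[0.0018,0,0],[0,0,0],0],[[0.002,0,0],[0,0,0],0],[[0.003,0,0],[0,0,0],0],[[0,0,0],[0,0,0],0]])

```text
clock: 12.6
eef_pos: [497.4, 95.2, 60.5]
tcp_rot: [3.142, 0.0, -0.089]
contact_force: [3.0, -1.6, 2.7]
opening: -0.002
```

Call:
play_rows(moves=[[[0.003,0,0],[0,0,0],0],[[0.003,0,0],[0,0,0],0],[[0.005,0,0],[0,0,0],0],[[0.01,0,0],[0,0,0],0],[[0,0,0],[0,0,0],0]])

```text
clock: 13.1
eef_pos: [519.7, 93.5, 60.7]
tcp_rot: [-3.141, -0.001, -0.089]
contact_force: [0.5, -0.6, -0.3]
opening: 0.002
```

Run:
```python
from h import *
duo('u1',(('side',265,150),('scene',240,170)))
```

```text
13.2 [518.2  93.4  60.5] [ 3.142  0.    -0.089] [ 0.4 -0.5  0.1]
```

View pics/u1.png

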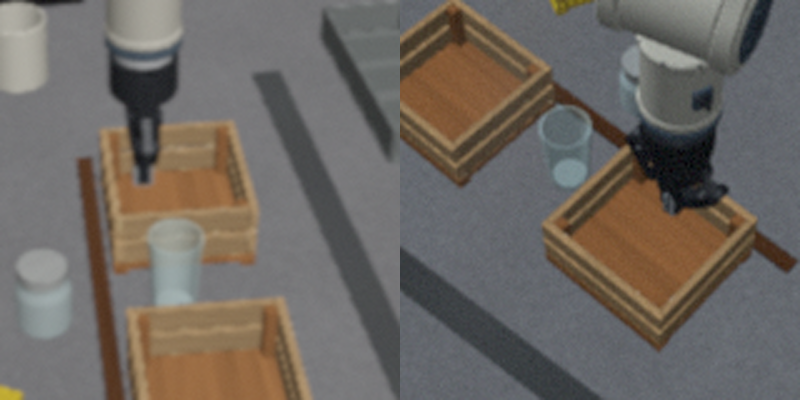

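The left crate is flat again; its rim corners in the side view are within 1 px of before. Moving to the right crate.

Call:
play_rows(moves=[[[0,0,-0.03],[0,0,0],0],[[0,0,-0.03],[0,0,0],0],[[0,0,-0.03],[0,0,0],0],[[0,0,-0.03],[0,0,0],0],[[0.001,0.031,0],[0,0,0],0],[[0.001,0.031,0],[0,0,0],0],[[0.001,0.031,0],[0,0,0],0],[[0.001,0.031,0],[0,0,0],0],[[0.001,0.031,0],[0,0,0],0],[[0.001,0.031,0],[0,0,0],0],[[0.001,0.031,0],[0,0,0],0],[[0.001,0.031,0],[0,0,0],0],[[0.001,0.031,0],[0,0,0],0],[[0.001,0.031,0],[0,0,0],0],[[0,0,0],[0,0,0],0],[[0,0,0],[0,0,0],0]])

```text
clock: 14.8
eef_pos: [499.9, -216.3, 180.4]
tcp_rot: [-3.141, 0.001, -0.091]
contact_force: [-0.1, 0.1, -0.8]
opening: 0.001
```

Call:
play_rows(moves=[[[0,0,0.03],[0,0,0],0],[[0,0,0.03],[0,0,0],0],[[0,0,0.03],[0,0,0],0],[[0,0,0.03],[0,0,0],0],[[0,0,0],[0,0,0],0],[[-0.008,0,0],[0,0,0],0],[[-0.006,0,0],[0,0,0],0],[[-0.004,0,0],[0,0,0],0],[[-0.004,0,0],[0,0,0],0],[[0,0,0],[0,0,0],0]])

```text
clock: 15.8
eef_pos: [478.2, -214.4, 61.4]
tcp_rot: [3.141, -0.001, -0.09]
contact_force: [-0.2, -0.1, -0.1]
opening: 0.0
```

Call:
play_rows(moves=[[[-0.003,0,0],[0,0,0],0],[[-0.002,0,0],[0,0,0],0],[[0,0,0],[0,0,0],0]])

```text
clock: 16.1
eef_pos: [473.4, -213.9, 60.7]
tcp_rot: [3.142, -0.0, -0.089]
contact_force: [-0.6, 0.7, 0.4]
opening: 0.001
```

Call:
play_rows(moves=[[[-0.002,0,0],[0,0,0],0],[[-0.001,0,0],[0,0,0],0],[[0,0,0],[0,0,0],0]])

```text
clock: 16.4
eef_pos: [470.7, -213.6, 60.7]
tcp_rot: [3.141, -0.0, -0.089]
contact_force: [2.2, -0.6, -0.6]
opening: 0.006
```

Call:
play_rows(moves=[[[-0.002,0,0],[0,0,0],0],[[-0.001,0,0],[0,0,0],0],[[0,0,0],[0,0,0],0]])

```text
clock: 16.7
eef_pos: [468.0, -213.4, 60.7]
tcp_rot: [3.141, -0.001, -0.089]
contact_force: [4.4, 0.5, -0.8]
opening: -0.001
```

Call:
play_rows(moves=[[[-0.0024,0,-0.0002],[0,0.0145,0],0],[[-0.0024,0,-0.0002],[0,0.0145,0],0],[[-0.0024,0,-0.0002],[0,0.0145,0],0],[[-0.0024,0,-0.0002],[0,0.0145,0],0],[[-0.0024,0,-0.0002],[0,0.0145,0],0],[[-0.0024,0,-0.0002],[0,0.0145,0],0],[[-0.0023,0,0.0002],[0,0.0145,0],0],[[-0.0023,0,0.0002],[0,0.0145,0],0],[[-0.0023,0,0.0002],[0,0.0145,0],0],[[-0.0023,0,0.0002],[0,0.0145,0],0],[[-0.0023,0,0.0002],[0,0.0145,0],0],[[-0.0023,0,0.0002],[0,0.0145,0],0],[[0,0,0],[0,0,0],0]])

```text
clock: 18.0
eef_pos: [439.1, -210.9, 58.3]
tcp_rot: [3.141, -0.174, -0.089]
contact_force: [2.8, -3.2, 2.3]
opening: -0.003
```

Call:
play_rows(moves=[[[-0.0021,0,0.0007],[0,0.0145,0],0],[[-0.0021,0,0.0007],[0,0.0145,0],0],[[-0.0021,0,0.0007],[0,0.0145,0],0],[[-0.0021,0,0.0007],[0,0.0145,0],0],[[-0.0021,0,0.0007],[0,0.0145,0],0],[[-0.0021,0,0.0007],[0,0.0145,0],0],[[-0.002,0,0.0015],[0,0.0175,0],0],[[-0.002,0,0.0015],[0,0.0175,0],0],[[-0.002,0,0.0015],[0,0.0175,0],0],[[-0.002,0,0.0015],[0,0.0175,0],0],[[-0.002,0,0.0015],[0,0.0175,0],0],[[0,0,0],[0,0,0],0],[[0,0,0],[0,0,0],0],[[0,0,0],[0,0,0],0]])

```text
clock: 19.4
eef_pos: [420.8, -208.7, 41.5]
tcp_rot: [-3.141, -0.348, -0.089]
contact_force: [0.2, 1.2, 3.7]
opening: -0.001
```

Run:
```python
from h import *
duo('v1',(('side',285,190),('scene',190,110)))
im=cv2.imread('pics/v1_scene.png'); 
# auto: profile of the crate in side view: wood mask extents
for n in('side','scene'):
    a=cv2.imread(f'pics/v1_{n}.png');h=cv2.cvtColor(a,cv2.COLOR_BGR2HSV)
    m=cv2.inRange(h,(8,70,60),(25,255,255))
    x0,y0,x1,y1=(270,225,400,370) if n=='side' else (190,110,310,260)
    z=np.zeros_like(m);z[y0:y1,x0:x1]=m[y0:y1,x0:x1]
    z=cv2.morphologyEx(z,cv2.MORPH_OPEN,np.ones((3,3)))
    cs,_=cv2.findContours(z,0,1)
    for c in cs:
        if cv2.contourArea(c)>400: print(n,cv2.contourArea(c),cv2.approxPolyDP(cv2.convexHull(c),3,True)[:,0].tolist())
```

```text
19.5 [ 420.9 -208.8   41.6] [-3.141 -0.348 -0.089] [0.6 1.9 3.7]
side 6256.5 [[365, 225], [361, 305], [320, 358], [314, 358], [295, 331], [298, 225]]
scene 2027.0 [[249, 153], [256, 152], [308, 187], [309, 211], [276, 202], [239, 174]]
scene 582.0 [[225, 121], [239, 128], [243, 144], [240, 157], [227, 153], [221, 133]]
```

Run:
```python
from h import *
for o in(-253,-246):tilt(np.load('pics/v1_side.npz'),[(320,358.),(361,305.)],off=o)
```

```text
tilt 63.0 199.0 [ 441. -294.  -46.] [ 531. -302.  132.]
tilt 63.0 201.0 [ 442. -287.  -55.] [ 533. -295.  124.]
```

Call:
play_rows(moves=[[[-0.0005,0,0.001],[0,0,0],0],[[-0.0005,0,0.001],[0,0,0],0],[[-0.0005,0,0.001],[0,0,0],0],[[-0.0005,0,0.001],[0,0,0],0],[[-0.0005,0,0.001],[0,0,0],0],[[0,0,0],[0,0,0],0],[[0,0,0],[0,0,0],0]])

```text
clock: 20.2
eef_pos: [420.4, -209.1, 36.0]
tcp_rot: [3.142, -0.348, -0.089]
contact_force: [0.1, -0.1, 2.4]
opening: 0.003
```

Run:
```python
from h import *
duo('v2',(('side',285,190),('scene',190,110)))
a=cv2.imread(f'pics/v2_side.png');h=cv2.cvtColor(a,cv2.COLOR_BGR2HSV)
m=cv2.inRange(h,(8,70,60),(25,255,255));z=np.zeros_like(m);z[225:370,270:400]=m[225:370,270:400]
z=cv2.morphologyEx(z,cv2.MORPH_OPEN,np.ones((3,3)));cs,_=cv2.findContours(z,0,1)
H=cv2.approxPolyDP(cv2.convexHull(max(cs,key=cv2.contourArea)),3,True)[:,0];print(H.tolist())
```

```text
20.3 [ 420.4 -209.1   36.1] [ 3.141 -0.349 -0.089] [1.2 0.1 2.5]
[[365, 225], [366, 254], [356, 303], [320, 358], [314, 358], [295, 338], [298, 225]]
```

Call:
play_rows(moves=[[[-0.0002,0,0.0007],[0,0,0],0],[[-0.0002,0,0.0007],[0,0,0],0],[[-0.0002,0,0.0007],[0,0,0],0],[[-0.0002,0,0.0007],[0,0,0],0],[[-0.0002,0,0.0007],[0,0,0],0],[[0,0,0.0007],[0,0,0],0],[[0,0,0],[0,0,0],0],[[0,0,0],[0,0,0],0]])

```text
clock: 21.1
eef_pos: [420.8, -209.1, 31.8]
tcp_rot: [-3.141, -0.348, -0.089]
contact_force: [-0.2, 0.2, 3.3]
opening: -0.0
```

Run:
```python
from h import *
duo('v3',(('side',285,190),('scene',190,110)))
a=cv2.imread(f'pics/v3_side.png');h=cv2.cvtColor(a,cv2.COLOR_BGR2HSV)
m=cv2.inRange(h,(8,70,60),(25,255,255));z=np.zeros_like(m);z[225:370,270:400]=m[225:370,270:400]
z=cv2.morphologyEx(z,cv2.MORPH_OPEN,np.ones((3,3)));cs,_=cv2.findContours(z,0,1)
print(cv2.approxPolyDP(cv2.convexHull(max(cs,key=cv2.contourArea)),3,True)[:,0].tolist())
a=cv2.imread('pics/v3_scene.png')[140:230,215:315]
b=cv2.imread('pics/v3_side.png')[215:365,280:380]
c=np.zeros((500,800,3),np.uint8);x=cv2.resize(a,None,fx=5,fy=5,interpolation=2);c[:450,:500]=x
c[:450,500:]=cv2.resize(b,(300,450),interpolation=2);cv2.imwrite('pics/z5.png',c)
```

```text
21.2 [ 420.8 -209.    31.8] [-3.141 -0.348 -0.089] [-1.   1.   3.6]
[[365, 225], [366, 254], [352, 301], [320, 358], [314, 358], [295, 339], [298, 225]]
```

View pics/z5.png

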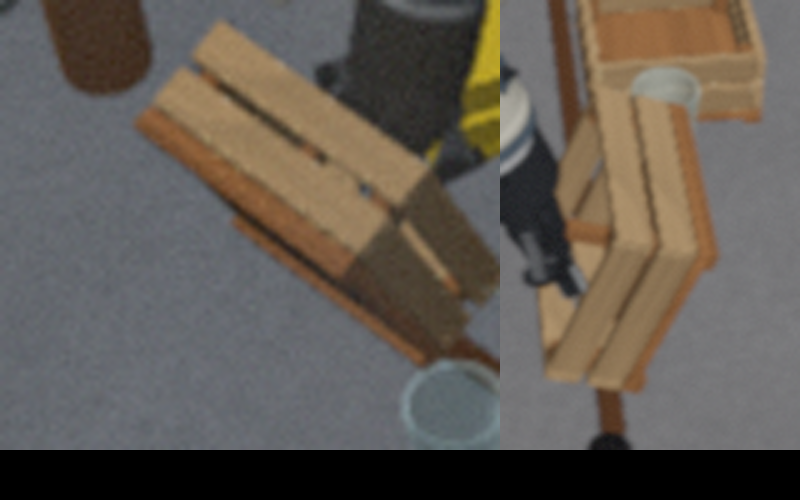

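Run:
```python
from h import *
band('v3_scene',(215+225/5,140+203/5),(215+420/5,140+345/5),n=16)
im=cv2.imread('pics/v3_scene.png')[:,:,::-1].astype(int)
for f in('v3_scene','t4_scene'):
    m=cv2.imread(f'pics/{f}.png').astype(int)
```

```text
0.0 [271, 296, 285, 261, 226, 166, 213, 287, 314, 314, 310, 318, 317] min [72, 53, 41]
0.07 [273, 284, 284, 265, 232, 156, 162, 233, 268, 296, 307, 312, 324] min [75, 50, 31]
0.13 [273, 281, 290, 272, 222, 148, 140, 208, 258, 279, 304, 304, 303] min [64, 47, 30]
0.2 [279, 285, 292, 272, 233, 170, 149, 217, 235, 254, 296, 317, 316] min [65, 49, 35]
0.27 [271, 283, 278, 265, 238, 168, 147, 220, 242, 263, 301, 321, 316] min [64, 47, 36]
0.33 [295, 291, 276, 274, 243, 169, 127, 211, 254, 275, 302, 315, 321] min [52, 40, 36]
0.4 [279, 280, 276, 266, 252, 182, 134, 207, 239, 257, 294, 314, 307] min [56, 44, 35]
0.47 [289, 283, 275, 266, 246, 192, 147, 206, 255, 270, 303, 310, 311] min [60, 48, 39]
0.53 [271, 271, 271, 260, 243, 187, 150, 208, 257, 277, 294, 311, 317] min [61, 49, 40]
0.6 [166, 179, 178, 171, 160, 152, 157, 210, 257, 268, 290, 307, 317] min [61, 49, 42]
0.67 [184, 186, 177, 170, 162, 147, 133, 206, 259, 277, 301, 320, 324] min [54, 43, 36]
0.73 [186, 177, 166, 175, 167, 152, 162, 211, 252, 263, 297, 318, 322] min [63, 48, 42]
0.8 [191, 179, 180, 169, 166, 160, 165, 218, 263, 264, 292, 311, 319] min [69, 51, 41]
0.87 [195, 190, 186, 176, 171, 166, 165, 207, 260, 267, 302, 326, 317] min [71, 53, 41]
0.93 [186, 192, 186, 165, 162, 166, 162, 198, 249, 266, 284, 313, 321] min [71, 52, 40]
1.0 [185, 190, 189, 175, 164, 156, 163, 208, 256, 261, 287, 321, 319] min [69, 51, 37]
```

The right crate's middle section looks greyer (B/R ≈ 0.65, against ≈ 0.45 at its ends and everywhere on the left crate). I'm going one degree further and averaging frames to be sure.

Call:
play_rows(moves=[[[-0.0001,0,0.0006],[0,0,0],0],[[-0.0001,0,0.0006],[0,0,0],0],[[0,0,0],[0,0,0],0],[[0,0,0],[0,0,0],0]])

```text
clock: 21.6
eef_pos: [421.0, -209.1, 30.5]
tcp_rot: [-3.142, -0.348, -0.089]
contact_force: [-0.0, 0.1, 3.2]
opening: -0.001
```

Run:
```python
from h import *
F=[grab_frame('scene')['pixels'].astype(float) for _ in range(8)]
cv2.imwrite('pics/avg.png',np.mean(F,0)[:,:,::-1]);duo('v4',(('side',285,190),('scene',190,110)))
tilt(np.load('pics/v3_side.npz'),[(320,340.),(352,301.)],off=-250)
for f,A,B in(('avg',(260,180.6),(299,209)),('t4_scene',(300+185/5.5,200+197/5.5),(300+405/5.5,200+350/5.5))):
    print(f);band(f,A,B,n=14,h=4)
a=cv2.imread('pics/avg.png')[165:220,245:315];b=cv2.imread('pics/t4_scene.png')[225:280,320:390]
c=np.hstack([cv2.resize(x,(400,314),interpolation=2) for x in(a,b)]);cv2.imwrite('pics/cmp.png',np.clip(c.astype(float)*1.8,0,255))
```

```text
22.1 [ 421.  -209.1   30.6] [ 3.142 -0.349 -0.089] [-0.4 -0.2  3.9]
tilt 60.7 144.0 [ 441. -291.   18.] [ 512. -297.  143.]
avg
0.0 [254, 198, 108, 129, 234, 303, 321, 317, 313] min [52, 35, 22]
0.08 [257, 205, 121, 84, 151, 222, 252, 279, 312] min [37, 27, 21]
0.15 [258, 206, 117, 82, 138, 218, 239, 266, 300] min [34, 27, 22]
0.23 [265, 210, 123, 86, 138, 226, 246, 268, 304] min [33, 28, 26]
0.31 [263, 227, 140, 99, 140, 224, 242, 260, 301] min [37, 32, 30]
0.38 [262, 232, 149, 110, 141, 214, 245, 258, 302] min [40, 36, 34]
0.46 [266, 231, 162, 118, 141, 215, 256, 266, 302] min [43, 39, 36]
0.54 [254, 223, 172, 136, 149, 219, 255, 262, 297] min [51, 46, 40]
0.62 [171, 160, 144, 137, 157, 221, 251, 253, 286] min [52, 45, 41]
0.69 [177, 165, 154, 143, 153, 219, 254, 257, 289] min [56, 47, 40]
0.77 [172, 176, 163, 154, 166, 220, 260, 261, 295] min [63, 50, 41]
0.85 [174, 175, 174, 155, 162, 218, 257, 253, 290] min [66, 50, 39]
0.92 [174, 167, 169, 167, 163, 215, 250, 250, 283] min [71, 53, 40]
1.0 [187, 172, 161, 156, 156, 207, 246, 253, 281] min [69, 50, 37]
t4_scene
0.0 [249, 195, 12
[... 350 characters left out ...]
6, 195, 233, 235, 283] min [54, 34, 19]
0.46 [258, 246, 177, 116, 130, 192, 247, 237, 269] min [58, 38, 21]
0.54 [249, 234, 183, 131, 124, 186, 237, 239, 262] min [57, 42, 26]
0.62 [269, 254, 198, 124, 101, 167, 220, 233, 256] min [49, 35, 17]
0.69 [263, 251, 209, 140, 103, 154, 226, 236, 241] min [49, 35, 20]
0.77 [256, 258, 215, 142, 109, 158, 225, 232, 238] min [54, 34, 21]
0.85 [283, 267, 225, 154, 108, 141, 221, 250, 246] min [53, 35, 20]
0.92 [135, 120, 117, 124, 112, 130, 194, 250, 261] min [53, 36, 24]
1.0 [130, 135, 123, 117, 107, 120, 186, 245, 236] min [51, 36, 20][ WARN:0@5.517] global loadsave.cpp:1063 imwrite_ Unsupported depth image for selected encoder is fallbacked to CV_8U.
```

View pics/cmp.png

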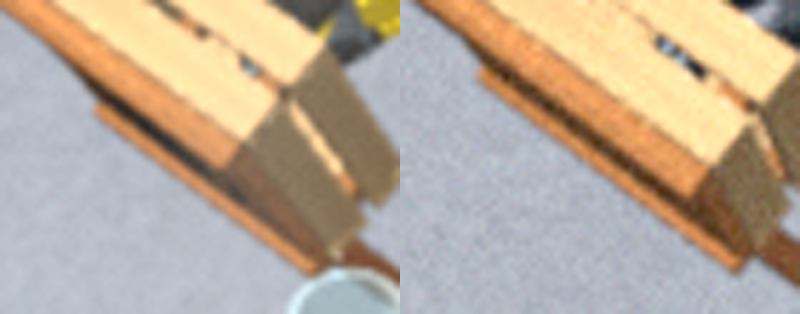

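In the comparison, the right crate (left panel) has a near-black neutral patch (33,28,26) in mid-band. The left crate's band is uniformly brown (54,36,20) throughout. So the right crate is the stamped one. Lowering it.

Call:
play_rows(moves=[[[0.0005,0,-0.0012],[0,0,0],0],[[0.0005,0,-0.0012],[0,0,0],0],[[0.0005,0,-0.0012],[0,0,0],0],[[0.0005,0,-0.0012],[0,0,0],0],[[0.0005,0,-0.0012],[0,0,0],0],[[0.0005,0,-0.0012],[0,0,0],0],[[0.0005,0,-0.0012],[0,0,0],0],[[0.0005,0,-0.0012],[0,0,0],0],[[0.0003,0,-0.0008],[0,0,0],0],[[0.002,0,-0.0015],[0,-0.0175,0],0],[[0.002,0,-0.0015],[0,-0.0175,0],0],[[0.002,0,-0.0015],[0,-0.0175,0],0],[[0.002,0,-0.0015],[0,-0.0175,0],0],[[0.002,0,-0.0015],[0,-0.0175,0],0],[[0.0021,0,-0.0007],[0,-0.0145,0],0],[[0.0021,0,-0.0007],[0,-0.0145,0],0],[[0.0021,0,-0.0007],[0,-0.0145,0],0],[[0.0021,0,-0.0007],[0,-0.0145,0],0],[[0.0021,0,-0.0007],[0,-0.0145,0],0],[[0.0021,0,-0.0007],[0,-0.0145,0],0]])

```text
clock: 24.1
eef_pos: [440.4, -211.0, 59.2]
tcp_rot: [3.141, -0.174, -0.089]
contact_force: [2.7, 0.3, 2.2]
opening: -0.001
```

Call:
play_rows(moves=[[[0.0023,0,-0.0002],[0,-0.0145,0],0],[[0.0023,0,-0.0002],[0,-0.0145,0],0],[[0.0023,0,-0.0002],[0,-0.0145,0],0],[[0.0023,0,-0.0002],[0,-0.0145,0],0],[[0.0023,0,-0.0002],[0,-0.0145,0],0],[[0.0023,0,-0.0002],[0,-0.0145,0],0],[[0.0018,0,0.0003],[0,-0.0145,0],0],[[0.0018,0,0.0003],[0,-0.0145,0],0],[[0.0018,0,0.0003],[0,-0.0145,0],0],[[0.0018,0,0.0003],[0,-0.0145,0],0],[[0.0018,0,0.0003],[0,-0.0145,0],0],[[0.0018,0,0.0003],[0,-0.015,0],0],[[0.0018,0,0],[0,0,0],0],[[0.0018,0,0],[0,0,0],0],[[0.0018,0,0],[0,0,0],0],[[0.002,0,0],[0,0,0],0],[[0.003,0,0],[0,0,0],0],[[0.003,0,0],[0,0,0],0],[[0.005,0,0],[0,0,0],0],[[0,0,0],[0,0,0],0]])

```text
clock: 26.1
eef_pos: [482.1, -214.3, 60.2]
tcp_rot: [-3.141, 0.002, -0.089]
contact_force: [0.4, -0.1, 0.5]
opening: 0.002
```

Run:
```python
from h import *
S=np.load('pics/side0.npz')
for u,v in((273,320),(240,378),(215,295),(182,345)):print(ray(S,u,v,80).round(),ray(S,u,v,0).round())
```

```text
[ 337. -265.   80.] [ 341. -193.    0.]
[ 252. -409.   80.] [ 248. -350.   -0.]
[ 209. -161.   80.] [202. -80.  -0.]
[ 133. -301.   80.] [ 119. -232.    0.]
```

Call:
play_rows(moves=[[[0,0,-0.03],[0,0,0],0],[[0,0,-0.03],[0,0,0],0],[[0,0,-0.03],[0,0,0],0],[[0,0,-0.03],[0,0,0],0],[[-0.02,0.003,0],[0,0,0],50],[[-0.02,0.003,0],[0,0,0],100],[[-0.02,0.003,0],[0,0,0],100],[[-0.01,0,0],[0,0,-0.083],100],[[0,0,0],[0,0,0],100],[[0,0,0],[0,0,0],100],[[0,0,0],[0,0,0],100]])

```text
clock: 27.2
eef_pos: [412.7, -217.4, 180.7]
tcp_rot: [-3.142, 0.0, -0.008]
contact_force: [0.5, 0.2, 0.3]
opening: 1.001
```

Run:
```python
from h import *
s=shot('side','w_side');e=shot('scene','w_scene')
# crate rim estimate from wood mask hull, right crate
for n,(x0,y0,x1,y1) in(('side',(312,262,400,350)),('scene',(205,155,300,250))):
    a=cv2.imread(f'pics/w_{n}.png');b=cv2.imread(f'pics/{n}0.png')
    for k,im in(('new',a),('old',b)):
        h=cv2.cvtColor(im,cv2.COLOR_BGR2HSV);m=cv2.inRange(h,(8,60,75),(25,255,255));z=np.zeros_like(m);z[y0:y1,x0:x1]=m[y0:y1,x0:x1]
        z=cv2.morphologyEx(z,cv2.MORPH_OPEN,np.ones((3,3)));cs,_=cv2.findContours(z,0,1)
        print(n,k,cv2.approxPolyDP(cv2.convexHull(max(cs,key=cv2.contourArea)),3,True)[:,0].tolist())
```

```text
side new [[378, 269], [392, 316], [390, 339], [324, 346], [316, 274]]
side old [[377, 269], [391, 316], [388, 341], [323, 346], [316, 273]]
scene new [[259, 170], [299, 197], [298, 213], [263, 243], [232, 219], [223, 203], [226, 195]]
scene old [[260, 169], [264, 170], [274, 201], [264, 242], [233, 219], [223, 197]]
```

The right crate is back within about 1 px of its old place, and the yellow box (nearest x ≈ 340) is clear. Descending behind the near wall with the fingers open.

Call:
play_rows(moves=[[[0,0,0.03],[0,0,0],100],[[0,0,0.03],[0,0,0],100],[[0,0,0.03],[0,0,0],100],[[0,0,0.03],[0,0,0],100],[[0,0,0.03],[0,0,0],100],[[0,0,0.008],[0,0,0],100],[[0,0,0],[0,0,0],100],[[0.01,0,0],[0,0,0],100],[[0.006,0,0],[0,0,0],100],[[0,0,0],[0,0,0],100]])

```text
clock: 28.3
eef_pos: [430.4, -218.2, 24.1]
tcp_rot: [3.14, -0.003, -0.006]
contact_force: [-0.6, -0.6, 0.2]
opening: 0.999
```

Call:
play_rows(moves=[[[0.004,0,0],[0,0,0],100],[[0.004,0,0],[0,0,0],100],[[0.004,0,0],[0,0,0],100],[[0,0,0],[0,0,0],100]])

```text
clock: 28.7
eef_pos: [440.5, -217.6, 22.9]
tcp_rot: [3.142, 0.0, -0.006]
contact_force: [-0.2, 0.4, 0.5]
opening: 0.999
```

Call:
play_rows(moves=[[[0.004,0,0],[0,0,0],100],[[0.004,0,0],[0,0,0],100],[[0.004,0,0],[0,0,0],100],[[0.004,0,0],[0,0,0],100]])

```text
clock: 29.1
eef_pos: [456.3, -217.6, 22.7]
tcp_rot: [-3.141, 0.001, -0.006]
contact_force: [-1.8, -0.6, -1.0]
opening: 0.999
```

Call:
play_rows(moves=[[[0.004,0,0],[0,0,0],100],[[0.004,0,0],[0,0,0],100],[[0.004,0,0],[0,0,0],100],[[0.004,0,0],[0,0,0],100],[[0.004,0,0],[0,0,0],100],[[0.004,0,0],[0,0,0],100],[[0.004,0,0],[0,0,0],100],[[0.004,0,0],[0,0,0],100],[[0.004,0,0],[0,0,0],100],[[0.004,0,0],[0,0,0],100],[[0.004,0,0],[0,0,0],100],[[0.004,0,0],[0,0,0],100],[[0.004,0,0],[0,0,0],100],[[0.004,0,0],[0,0,0],100],[[0.004,0,0],[0,0,0],100],[[0.004,0,0],[0,0,0],100],[[0.004,0,0],[0,0,0],100],[[0.004,0,0],[0,0,0],100]])

```text
clock: 30.9
eef_pos: [528.3, -218.1, 22.7]
tcp_rot: [-3.142, 0.001, -0.006]
contact_force: [-2.7, 0.9, -0.5]
opening: 1.003
```

```bash
cat >> h.py <<'E'
def crate(tag,boxes):
    for n,(x0,y0,x1,y1) in boxes.items():
        d=shot(n,f'{tag}_{n}');h=cv2.cvtColor(np.ascontiguousarray(d['pixels'][:,:,::-1]),cv2.COLOR_BGR2HSV);m=cv2.inRange(h,(8,60,75),(25,255,255));z=np.zeros_like(m);z[y0:y1,x0:x1]=m[y0:y1,x0:x1]
        z=cv2.morphologyEx(z,cv2.MORPH_OPEN,np.ones((3,3)));cs,_=cv2.findContours(z,0,1)
        for c in cs:
            if cv2.contourArea(c)<150: continue
            H=cv2.approxPolyDP(cv2.convexHull(c),2.5,True)[:,0]
            print(n,[(p.tolist(),ray(d,*p,0)[:2].round().tolist(),ray(d,*p,80)[:2].round().tolist()) for p in H])
E
python3 - <<'E'
from h import *
crate('x1',{'side':(325,255,445,360),'scene':(150,170,300,290)});s=sense();print(s['eef_pos'].round(1),s['contact_force'].round(1))
E
```

```text
side [([408, 262], [736.0, -49.0], [700.0, -131.0]), ([430, 309], [736.0, -228.0], [700.0, -296.0]), ([425, 332], [699.0, -297.0], [666.0, -360.0]), ([362, 341], [542.0, -297.0], [522.0, -360.0]), ([357, 322], [544.0, -237.0], [524.0, -305.0]), ([360, 282], [585.0, -102.0], [562.0, -180.0]), ([367, 267], [618.0, -48.0], [592.0, -131.0])]
scene [([150, 259], [857.0, -372.0], [870.0, -313.0]), ([159, 252], [825.0, -370.0], [841.0, -311.0]), ([164, 253], [819.0, -355.0], [834.0, -297.0]), ([207, 289], [823.0, -170.0], [838.0, -126.0]), ([150, 289], [919.0, -296.0], [928.0, -242.0])]
scene [([238, 188], [511.0, -356.0], [549.0, -298.0]), ([278, 212], [504.0, -189.0], [543.0, -144.0]), ([283, 227], [537.0, -140.0], [574.0, -98.0]), ([246, 264], [699.0, -140.0], [723.0, -97.0]), ([209, 238], [702.0, -289.0], [726.0, -236.0]), ([201, 223], [679.0, -349.0], [705.0, -291.0])]
[ 529.  -218.2   22.9] [-0.7 -0.3  0.1]
```

The crate is square, with both far rim corners at x ≈ 700, which is the TCP + 171 mm expected. It has 40 mm to go to the strip's centre line.

Call:
play_rows(moves=[[[0.004,0,0],[0,0,0],100],[[0.004,0,0],[0,0,0],100],[[0.004,0,0],[0,0,0],100],[[0.004,0,0],[0,0,0],100],[[0.004,0,0],[0,0,0],100],[[0.004,0,0],[0,0,0],100],[[0.004,0,0],[0,0,0],100],[[0.004,0,0],[0,0,0],100],[[0.003,0,0],[0,0,0],100],[[0.002,0,0],[0,0,0],100],[[0.002,0,0],[0,0,0],100],[[0.001,0,0],[0,0,0],100],[[0,0,0],[0,0,0],100],[[0,0,0],[0,0,0],100]])

```text
clock: 32.4
eef_pos: [568.3, -218.4, 22.8]
tcp_rot: [3.142, -0.0, -0.006]
contact_force: [-0.6, 0.6, 0.2]
opening: 0.998
```

Call:
play_rows(moves=[[[-0.005,0,0],[0,0,0],100],[[-0.015,0,0],[0,0,0],100],[[-0.03,0,0],[0,0,0],100],[[-0.03,0,0],[0,0,0],100],[[0,0,0],[0,0,0],100],[[0,0,-0.03],[0,0,0],100],[[0,0,-0.03],[0,0,0],100],[[0,0,-0.03],[0,0,0],100],[[0,0,-0.03],[0,0,0],100],[[0,0,-0.03],[0,0,0],100],[[-0.03,0,0],[0,0,0],100],[[-0.03,0,0],[0,0,0],100],[[0,0,0],[0,0,0],100],[[0,0,0],[0,0,0],100]])

```text
clock: 33.8
eef_pos: [428.7, -217.8, 173.4]
tcp_rot: [3.141, -0.001, -0.007]
contact_force: [0.9, -0.6, 0.0]
opening: 1.0
```

Run:
```python
from h import *
crate('x2',{'side':(345,245,475,345),'scene':(170,185,285,310)});s=sense();print(s['clock'],s['eef_pos'].round(1),s['contact_force'].round(1))
print('left crate');crate('x3',{'side':(303,195,366,257)})
S=cv2.imread('pics/side0.png').astype(int);T=cv2.imread('pics/x2_side.png').astype(int)
d=(abs(S-T).max(2)>40).astype(np.uint8);d=cv2.morphologyEx(d,cv2.MORPH_OPEN,np.ones((3,3)))
_,_,st,_=cv2.connectedComponentsWithStats(d);print(st[1:][st[1:,4]>25].tolist())
```

```text
side [([422, 260], [776.0, -48.0], [738.0, -131.0]), ([446, 307], [778.0, -229.0], [739.0, -297.0]), ([442, 329], [742.0, -296.0], [706.0, -359.0]), ([378, 338], [582.0, -295.0], [559.0, -358.0]), ([362, 290], [583.0, -132.0], [560.0, -208.0]), ([363, 268], [607.0, -50.0], [581.0, -133.0])]
side [([443, 262], [831.0, -66.0], [788.0, -148.0]), ([474, 258], [922.0, -66.0], [872.0, -147.0]), ([474, 321], [829.0, -286.0], [786.0, -349.0]), ([448, 277], [823.0, -126.0], [780.0, -202.0])]
side [([367, 245], [642.0, 43.0], [614.0, -47.0]), ([366, 255], [628.0, 1.0], [601.0, -86.0]), ([346, 255], [572.0, 11.0], [550.0, -76.0]), ([347, 245], [585.0, 53.0], [561.0, -38.0])]
scene [([170, 260], [824.0, -323.0], [839.0, -268.0]), ([228, 307], [825.0, -85.0], [841.0, -47.0]), ([170, 309], [925.0, -205.0], [933.0, -158.0])]
scene [([229, 196], [552.0, -355.0], [587.0, -297.0]), ([271, 223], [548.0, -179.0], [584.0, -134.0]), ([274, 236], [578.0, -140.0], [612.0, -98.0]), ([238, 273], [734.0, -137.0], [756.0, -95.0]), ([232, 272], [742.0, -153.0], [763.0, -110.0]), ([200, 247], [740.0, -287.0], [76
[... 456 characters left out ...]
 47, 468], [104, 0, 16, 69, 564], [158, 0, 180, 160, 10246], [215, 0, 39, 24, 521], [269, 0, 138, 84, 6948], [153, 8, 13, 22, 150], [255, 17, 25, 23, 291], [150, 32, 14, 63, 407], [83, 48, 18, 103, 1189], [365, 90, 27, 33, 504], [230, 99, 57, 8, 217], [153, 113, 7, 20, 100], [342, 119, 52, 64, 1551], [320, 134, 9, 12, 85], [277, 136, 36, 34, 773], [134, 141, 5, 7, 31], [258, 147, 19, 5, 76], [279, 147, 18, 4, 61], [395, 146, 6, 15, 72], [305, 175, 12, 14, 117], [67, 193, 9, 4, 28], [58, 199, 31, 41, 585], [86, 198, 46, 42, 1077], [289, 201, 90, 131, 3222], [382, 261, 62, 70, 1976], [329, 272, 13, 7, 72], [416, 327, 6, 5, 26], [394, 330, 19, 5, 62], [368, 337, 9, 4, 30], [358, 338, 8, 4, 28]]
```

Run:
```python
from h import *
a=cv2.imread('pics/scene0.png').astype(int);b=cv2.imread('pics/x2_scene.png').astype(int);u=cv2.imread('pics/u1_scene.png').astype(int)
for n,(x0,y0,x1,y1) in {'tumbler':(296,225,318,246),'jar':(330,195,348,212),'crateL':(298,235,385,305),'mug/soap':(430,270,500,370),'yellow':(320,120,350,165),'bowl':(160,165,205,200)}.items():
    f=lambda p,q:round(float((abs(p-q)[y0:y1,x0:x1].max(2)>40).mean()),3)
    print(n,'vs start',f(a,b),'vs u1',f(u,b))
s=sense();print(s['clock'],s['eef_pos'].round(1),s['contact_force'].round(1));sign_off()
```

```text
tumbler vs start 0.0 vs u1 0.0
jar vs start 0.0 vs u1 0.127
crateL vs start 0.0 vs u1 0.077
mug/soap vs start 0.0 vs u1 0.0
yellow vs start 0.035 vs u1 0.656
bowl vs start 0.0 vs u1 0.0
33.95 [ 429.3 -217.7  173. ] [ 0.5 -1.   0.4]
the job is handed in; nothing more can be done
```

I tipped the left crate and then the right one, pushing with the fingers only, and let each back down flat in its place. I then pushed the stamped crate, the right one, onto the strip and handed the job in at 34 s of the 72 s allowed.

- **Tip angle:** each crate was held briefly at about 60° (the left one measured 58–62°). I then took each to about 70°, because the scene camera could not see past the far runner any lower. That is steeper than the 60° you asked for but short of the 75° toppling point. My 61° fit of the right crate's tilt at the top is unreliable, because the batten interfered with its near point. The 70° there comes from the path being the same as for the left crate.
- **Which crate is stamped:** the underside was only a few pixels tall in the image. The right crate showed a near-black neutral patch in the middle, while the left one was evenly brown throughout. The evidence is clear but seen at a grazing angle; I never saw the full ring.
- **Placing:** the far edge sits at x ≈ 738–742 mm, with the strip spanning about 720–760. In the side view it is square to the strip within about 0.01 rad. The scene view's corners scatter by a few mm more.
- **Everything else:** tumbler, jar, mug, soap bottle, bowl and left crate showed no change from the start picture. The yellow box region showed a 3.5% pixel difference, which I put down to the arm overlapping the view. I did not check the juice bottle separately.
- **Contact:** the gripper stood clear with the force reading near zero at hand-in. The highest force I read during the work was about 7 N.

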